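# Rack the hand laps for rinsing

### The job

Swing the rinse rack's clamp bail fully open and lay every hand lap that is on the bench in a cradle of its own, seated down in both notches and centred, with its disc head over the drip tray (away from you). Then swing the bail fully shut over the handles and, with it shut, push the rinse plunger all the way down, keep it down for a good half second, and let it come back up. Leave the bowl, the spool and the jar where they are.

Things in the scene. Friction and masses are not known exactly. Their poses are not given: they have to be found in the camera images.
- lap0: hand lap, one of up to four alike (None from the start: absent): wooden handle 24 x 24 mm square, 105 mm long, with a flat steel disc head 52 mm across, 24 mm thick; 153 mm in all, 160 g. Origin on the handle's axis at mid-thickness, 12 mm over what it lies on, the place to grip; x runs along the handle to the head, z is normal to the disc. Handle from x = -55 to +50 mm
- lap1: hand lap, one of up to four alike (None from the start: absent): wooden handle 24 x 24 mm square, 105 mm long, with a flat steel disc head 52 mm across, 24 mm thick; 153 mm in all, 160 g. Origin on the handle's axis at mid-thickness, 12 mm over what it lies on, the place to grip; x runs along the handle to the head, z is normal to the disc. Handle from x = -55 to +50 mm
- lap2: hand lap, one of up to four alike (None from the start: absent): wooden handle 24 x 24 mm square, 105 mm long, with a flat steel disc head 52 mm across, 24 mm thick; 153 mm in all, 160 g. Origin on the handle's axis at mid-thickness, 12 mm over what it lies on, the place to grip; x runs along the handle to the head, z is normal to the disc. Handle from x = -55 to +50 mm
- lap3: hand lap, one of up to four alike (None from the start: absent): wooden handle 24 x 24 mm square, 105 mm long, with a flat steel disc head 52 mm across, 24 mm thick; 153 mm in all, 160 g. Origin on the handle's axis at mid-thickness, 12 mm over what it lies on, the place to grip; x runs along the handle to the head, z is normal to the disc. Handle from x = -55 to +50 mm
- lap0_head (a point): centre of the disc head of lap0, 72 mm from the lap's origin
- lap1_head (a point): centre of the disc head of lap1, 72 mm from the lap's origin
- lap2_head (a point): centre of the disc head of lap2, 72 mm from the lap's origin
- lap3_head (a point): centre of the disc head of lap3, 72 mm from the lap's origin
- cradle0 (a point): cradle 0 of 4, counted from the rack's -y end, spaced 80, 100, 80 mm: where a seated lap's origin lies, 57 mm over the table. x runs along the cradle away from the robot to the drip tray, where the head goes; z up. Two notches, in plates at x = +-36 mm, 28 mm wide, floor 12 mm below this point, flared to 45 mm at the plates' tops, 8.5 mm above it
- cradle1 (a point): cradle 1 of 4, counted from the rack's -y end, spaced 80, 100, 80 mm: where a seated lap's origin lies, 57 mm over the table. x runs along the cradle away from the robot to the drip tray, where the head goes; z up. Two notches, in plates at x = +-36 mm, 28 mm wide, floor 12 mm below this point, flared to 45 mm at the plates' tops, 8.5 mm above it
- cradle2 (a point): cradle 2 of 4, counted from the rack's -y end, spaced 80, 100, 80 mm: where a seated lap's origin lies, 57 mm over the table. x runs along the cradle away from the robot to the drip tray, where the head goes; z up. Two notches, in plates at x = +-36 mm, 28 mm wide, floor 12 mm below this point, flared to 45 mm at the plates' tops, 8.5 mm above it
- cradle3 (a point): cradle 3 of 4, counted from the rack's -y end, spaced 80, 100, 80 mm: where a seated lap's origin lies, 57 mm over the table. x runs along the cradle away from the robot to the drip tray, where the head goes; z up. Two notches, in plates at x = +-36 mm, 28 mm wide, floor 12 mm below this point, flared to 45 mm at the plates' tops, 8.5 mm above it
- rack_mid (a point): middle of the fixed rinse rack, on the table: grey base 100 x 420 mm with two upright notched aluminium plates 8 mm thick, a white drip tray 22 mm high along its far side and hinge posts 93 mm high at x = -60, y = +-202 mm. x points away from the robot, to the tray; its yaw varies a little
- bail (a joint): the clamp lever, a dark steel bail: round bar 12 mm thick, 380 mm long, on two 60 mm side arms hinged at the near side. 0 is shut: bar level over the middle of the handles, its axis 22 mm above the cradle points, 4 mm clear of seated handles. It grows as the bar swings up and over towards the robot, to the stop at 1.9 rad (fully open). Stiff: stays where left, takes about 4 N at the bar
- bail_bar (a point): middle of the bail's bar, between cradles 1 and 2, the place to take it. It moves on an arc of 60 mm radius about bail_hinge; y runs along the bar
- bail_hinge (a point): middle of the bail's hinge axis, which is along y; x points away from the robot. 79 mm above the table, 60 mm nearer than the rack's middle
- plunger (a joint): stroke of the sprung rinse plunger, m: 0 is up, 0.025 is fully down, on its stop. Pressed straight down, it springs back by itself; 2 N to start, 8 N at the bottom
- plunger_top (a point): centre of the top of the plunger's black button, 48 mm across, 112 mm above the table when up; it stands over a grey cylinder 60 mm across and 70 mm high on a foot 90 x 90 mm fixed to the bench
- bowl: bystander: empty white bowl, 150 mm across and 70 mm high; origin under its centre
- spool: bystander: rust-brown spool-shaped stone holder, 72 mm across and 85 mm high; origin under its centre
- jar: bystander: pale jar with a white lid, 70 mm across and 90 mm high; origin under its centre
Not all that is in view belongs to the job. What is shaped like the lap2 but purple is not meant.

How it is judged:
On the way, in this order (a step that is already met when the one before it is completed fails the run):
1. the bail is swung open (value of joint bail above 1.65 rad), for 0.2 s.
2. every lap present lies seated in a cradle, head over the tray, let go, the bail still open ((distance between lap0 and cradle0 below 0.015 m or distance between lap0 and cradle1 below 0.015 m or distance between lap0 and cradle2 below 0.015 m or distance between lap0 and cradle3 below 0.015 m) and height (world z) of lap0 between 0.052 and 0.062 m and x of each of lap0_head, lap1_head, lap2_head, lap3_head in the frame of rack_mid above 0.05 m and angle between the x axis of each of lap0, lap1, lap2, lap3 and the x axis of rack_mid, either way round below 0.08 rad and (distance between lap1 and cradle0 below 0.015 m or distance between lap1 and cradle1 below 0.015 m or distance between lap1 and cradle2 below 0.015 m or distance between lap1 and cradle3 below 0.015 m) and height (world z) of lap1 between 0.052 and 0.062 m and (distance between lap2 and cradle0 below 0.015 m or distance between lap2 and cradle1 below 0.015 m or distance between lap2 and cradle2 below 0.015 m or distance between lap2 and cradle3 below 0.015 m) and height (world z) of lap2 between 0.052 and 0.062 m and (distance between lap3 and cradle0 below 0.015 m or distance between lap3 and cradle1 below 0.015 m or distance between lap3 and cradle2 below 0.015 m or distance between lap3 and cradle3 below 0.015 m) and height (world z) of lap3 between 0.052 and 0.062 m and contact force between each of lap0, lap1, lap2, lap3 and the fingers below 0.1 N and value of joint bail above 1 rad), for 0.3 s.
3. the bail is shut over the seated laps ((distance between lap0 and cradle0 below 0.015 m or distance between lap0 and cradle1 below 0.015 m or distance between lap0 and cradle2 below 0.015 m or distance between lap0 and cradle3 below 0.015 m) and height (world z) of lap0 between 0.052 and 0.062 m and x of each of lap0_head, lap1_head, lap2_head, lap3_head in the frame of rack_mid above 0.05 m and angle between the x axis of each of lap0, lap1, lap2, lap3 and the x axis of rack_mid, either way round below 0.08 rad and (distance between lap1 and cradle0 below 0.015 m or distance between lap1 and cradle1 below 0.015 m or distance between lap1 and cradle2 below 0.015 m or distance between lap1 and cradle3 below 0.015 m) and height (world z) of lap1 between 0.052 and 0.062 m and (distance between lap2 and cradle0 below 0.015 m or distance between lap2 and cradle1 below 0.015 m or distance between lap2 and cradle2 below 0.015 m or distance between lap2 and cradle3 below 0.015 m) and height (world z) of lap2 between 0.052 and 0.062 m and (distance between lap3 and cradle0 below 0.015 m or distance between lap3 and cradle1 below 0.015 m or distance between lap3 and cradle2 below 0.015 m or distance between lap3 and cradle3 below 0.015 m) and height (world z) of lap3 between 0.052 and 0.062 m and value of joint bail below 0.1 rad), for 0.2 s.
4. the plunger is pushed fully down with the bail shut (value of joint bail below 0.1 rad and value of joint plunger above 0.0225 m), for 0.3 s.
At the end, for the whole second after the job is handed in: Every lap present lies at rest in a cradle (origin within 15 mm of a cradle point, 5 mm in height; axis within 0.08 rad), head on the tray side; the bail is shut (under 0.1 rad); the plunger, once pushed 22.5 of 25 mm for 0.3 s with the bail shut, is back up (within 4 mm) (all of step 3 and value of joint plunger below 0.004 m and linear speed of each of lap0, lap1, lap2, lap3 below 0.02 m/s); the robot touches nothing.
It fails at once if the bowl, spool or jar is moved more than 30 mm (distance of any of bowl, spool, jar from where it was at the start of the episode above 0.03 m).
It fails at once if the plunger is pushed down while the bail is not shut (value of joint plunger above 0.015 m and value of joint bail above 0.3 rad).
Of lap0, lap1, lap2, lap3 only 3 to 4 are there at a start; the rules pass over those that are not, and their reading is None.
At some moment in a run one of lap0, lap1, lap2, lap3 may be knocked a few centimetres aside while the robot is not near it.
Once in a run the grip may slacken for a moment while it holds something.
It also fails if it takes over 210 s, if anything falls off the work surface, if the arm or the gripper's body presses on something with over 40 N, if the wrist force passes 120 N, or if a joint passes its speed limit or range.

### The arm

A 7-joint arm with a two-finger parallel gripper is mounted at the origin on the work surface. World frame = base frame: x ahead of the robot, y to its left, z up, the work surface at z = 0. Lengths are in m, angles in rad, forces in N, time in s.
With the tool pointing down it reaches from about 0.4 to 0.925 m from the base axis. Payload 5.6 kg.
Tool frame: the origin (TCP) lies midway between the tips of the shut fingers; the grasp point (between the pads) lies arm.grip_depth behind it (arm.grip_depth is the distance from the TCP to the grasp point, in m); z points along the fingers, y is the line along which they close (so a half turn about z gives the same grasp; the last joint's range is limited). The gripper opens to 85 mm and grips with 20 to 120 N. Pads are 22 mm wide; open, the fingers measure 114 mm over their backs; the gripper's body (76 mm by 85 mm) begins 54 mm behind the grasp point. The pads swing forward as they close: fully open they stand 13 mm farther back than shut.
Start: joints at [1.238, 0.468, -0.012, 1.603, 0.006, 1.071, -0.056], TCP at [0.186, -0.623, 0.231] pointing down, gripper open.
Joint ranges: [-2.53, 2.53], [-0.31, 2.02], [-1.57, 1.55], [0.28, 2.44], [-1.29, 4.43], [0.15, 1.84], [-2.92, 2.92]. Speed limits (rad/s): [2.57, 2.57, 3.14, 3.14, 3.14, 3.14, 3.14].

### API

Orientations are given as a rotation vector (axis times angle).
In Python, from cell import arm gives the robot as it stands.
- The arm moves only by the shell command python3 -m creep 'ROWS' [FORCE]. ROWS is JSON, a list of rows, each a list of 5 numbers: the shift along the world's x, y, z in mm, then the turn about the world's z in rad, then the finger opening in mm, from 0 to 85.4. A call has 1 to 20 rows; each row is the pose to reach, as a shift and turn from the pose commanded when the call began; what a row does not reach only later rows make up. A row lasts 1/8 s, in which the tool goes at most 62.5 mm and 10.7 degrees, less where a joint would pass 70% of its speed; a pose out of reach is approached as far as the arm can. A call with a gripper value outside its range is refused whole. The fingers move at their own pace and stop on an object; FORCE is the grip in N (left out, the last holds). Time passes only in rows, so rows that repeat a pose let the fingers close. It gives the time, the measured TCP pose, the force, the opening and the grip force at its end, in the units of the state.
- arm.read_state(): the state, without advancing time (a new reading comes with each control period).
- arm.get_image(name): name is "scene" or "top" or "wrist"; returns a dict with "pixels" (400x640x3 uint8, red, green, blue), "intrinsics" (3x3 intrinsics, pixels), "extrinsics" (4x4, takes a point from world to camera coordinates); the wrist camera has in their place "tool_from_camera" (4x4, takes a point from camera to tool coordinates, whose origin is the TCP and whose axes are the flange's). Camera axes: x right, y up, looking along -z (the intrinsics and any distortion apply to the point x, -y, -z); pixel columns grow to the right and rows downward; lengths in m; the calibration is good to about 2 mm. The wrist camera is an equidistant fisheye: a pixel r from the principal point sees the ray r / f radians off the axis. A picture is of the moment at which its call begins: read the wrist's pose just before it. There is no depth.
- arm.hand_in(): hands the job in; it is judged then, once.
The state is a dict: "t": time; "joint_pos": joint angles; "joint_vel": joint speeds; "joint_torque": joint torques, N m; "position": TCP position; "tool_rot": TCP orientation; "force": force on the tool from outside, world axes, zero at the start; "moment": the same for the moment, N m; "grip_width": opening from 0.0 (shut) to 1.0 (fully open); "gripper_force": force on a finger pad.
Only numpy, scipy, OpenCV 4.12 (cv2) and the standard library are available. Lean on these libraries where they do the work, as an engineer would, in place of code of your own. Each camera call takes 0.05 s, during which the arm holds its last target. There are 200 camera calls.

## Working session

There is one attempt and no reset: what is moved stays moved. The work goes in short steps, Python scripts to look and compute and a shell command to move; the robot and the scene stay as the last step left them, time stands still between calls to the robot, and variables do not carry over. Pictures are saved under pics/ and viewed, at most 14 in all, crops included, and the job is handed in when it is done.

```bash
ls; mkdir -p pics
python3 - <<'E'
from cell import arm
import cv2
s=arm.read_state();print(s,arm.grip_depth)
for n in("scene","top"):
    d=arm.get_image(n);cv2.imwrite(f"pics/{n}0.png",d["pixels"][:,:,::-1]);print(n,d["intrinsics"],d["extrinsics"])
d=arm.get_image("wrist");print(d["intrinsics"],d["tool_from_camera"])
E
```

```text
pics
{'t': 0.0, 'joint_pos': array([ 1.23802245,  0.4684103 , -0.01160946,  1.60365711,  0.00598076,
        1.07139622, -0.05632481]), 'joint_vel': array([ 0.00121671, -0.00058732,  0.00037433,  0.00134783, -0.00033838,
       -0.00074438,  0.00164679]), 'joint_torque': array([ 6.04420893e-04, -5.32375789e+01,  2.17444712e-02, -2.51300651e+01,
        1.13727417e-02,  7.99332687e-03, -2.23706587e-05]), 'position': array([ 0.18550547, -0.62236441,  0.23030297]), 'tool_rot': array([-3.10691689e+00, -4.53182449e-01,  5.81926758e-04]), 'force': array([ 0.36244795,  1.22404747, -0.36216204]), 'moment': array([-0.00957233,  0.05645376, -0.00933979]), 'gripper_force': 0.0, 'grip_width': 1.0013674309917284} 0.0187
scene [[378.08467716   0.         312.26775577]
 [  0.         378.08467716 197.64565918]
 [  0.           0.           1.        ]] [[-0.82714628  0.56193952  0.00728027  0.54491368]
 [-0.41065636 -0.61320747  0.67478734  0.1086006 ]
 [ 0.38365399  0.55515815  0.73797631 -1.56105362]
 [ 0.          0.          0.          1.        ]]
top [[390.36726303   0.         314.66009655]
 [  0.         390.36726303 195.55968386]
 [  0.           0.           1.        ]] [[ 0.00849146 -0.9999618  -0.00207212 -0.10083184]
 [ 0.99534034  0.00825314  0.09607026 -0.59201259]
 [-0.09604949 -0.00287824  0.9953724  -1.30831283]
 [ 0.          0.          0.          1.        ]]
[[309.70691629   0.         317.2576223 ]
 [  0.         309.70691629 198.96822027]
 [  0.           0.           1.        ]] [[-4.18229193e-04  9.60786626e-01  2.77288451e-01  7.09553522e-02]
 [ 9.99999818e-01  2.81279955e-04  5.33664844e-04  1.26429370e-03]
 [ 4.34742362e-04  2.77288624e-01 -9.60786568e-01 -1.43050685e-01]
 [ 0.00000000e+00  0.00000000e+00  0.00000000e+00  1.00000000e+00]]
```

View pics/scene0.png

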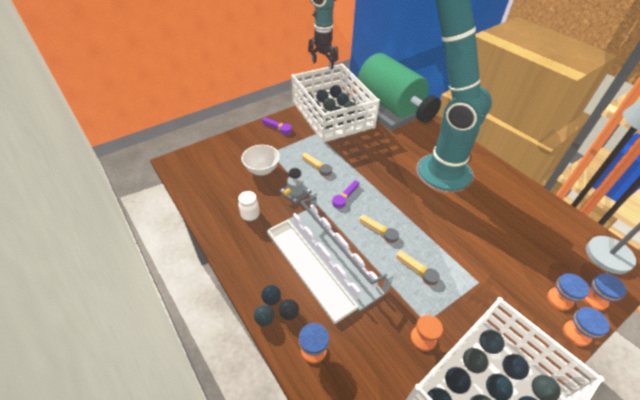

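View pics/top0.png

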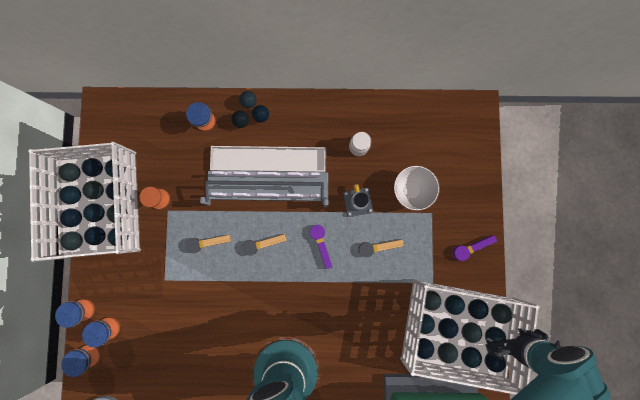

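```bash
cat > h.py <<'E'
from cell import arm
import cv2, numpy as np
from scipy.spatial.transform import Rotation as R
def shot(name):
    s=arm.read_state(); d=arm.get_image(name); K=d["intrinsics"]
    if name=="wrist":
        T=np.eye(4);T[:3,:3]=R.from_rotvec(s["tool_rot"]).as_matrix();T[:3,3]=s["position"]
        C=T@d["tool_from_camera"]
    else: C=np.linalg.inv(d["extrinsics"])
    return dict(n=name,im=d["pixels"][:,:,::-1].copy(),K=K,C=C,s=s)
def ray(v,p):
    u=(np.array(p,float)-v["K"][:2,2])/v["K"][0,0]
    if v["n"]=="wrist":
        r=np.hypot(*u); k=np.sin(r)/r if r>1e-9 else 1; d=[u[0]*k,-u[1]*k,-np.cos(r)]
    else: d=[u[0],-u[1],-1]
    d=v["C"][:3,:3]@np.array(d); return v["C"][:3,3],d/np.linalg.norm(d)
def onz(v,p,z):
    o,d=ray(v,p); return o+d*(z-o[2])/d[2]
def tri(a,p,b,q):
    A=[];B=[]
    o1,d1=ray(a,p);o2,d2=ray(b,q)
    t=np.linalg.lstsq(np.c_[d1,-d2],o2-o1,rcond=None)[0]
    x,y=o1+d1*t[0],o2+d2*t[1]; return (x+y)/2,np.linalg.norm(x-y)
def proj(v,X):
    c=np.linalg.inv(v["C"])@np.r_[X,1]; x,y,z=c[0],-c[1],-c[2]
    if v["n"]=="wrist":
        r=np.hypot(x,y);k=np.arctan2(r,z)/r
    else:k=1/z
    return v["K"][:2,2]+v["K"][0,0]*k*np.array([x,y])
def blobs(v,lo,hi,amin=60):
    h=cv2.cvtColor(v["im"],cv2.COLOR_BGR2HSV);m=cv2.inRange(h,np.array(lo),np.array(hi))
    c,_=cv2.findContours(m,cv2.RETR_EXTERNAL,cv2.CHAIN_APPROX_NONE)
    return [x for x in c if cv2.contourArea(x)>amin]
WOOD=((15,90,110),(30,255,255))
E
python3 - <<'E'
from h import *
t=shot("top");s=shot("scene")
for v in(t,s):
    for c in blobs(v,*WOOD,40):
        r=cv2.minAreaRect(c);print(v["n"],np.round(r[0],1),np.round(r[1],1),round(cv2.contourArea(c)),np.round(onz(v,r[0],.018),3))
cv2.imwrite("pics/t1.png",cv2.resize(t["im"][135:290,160:445],None,fx=2.8,fy=2.8,interpolation=cv2.INTER_CUBIC))
cv2.imwrite("pics/s1.png",cv2.resize(s["im"][140:330,225:490],None,fx=3,fy=3,interpolation=cv2.INTER_CUBIC))
E
```

```text
top [387.7 245.4] [ 7.4 29.8] 172 [ 0.425 -0.346  0.018]
top [214.3 240.9] [ 7.4 31.6] 181 [0.435 0.246 0.018]
top [270.2 241.1] [ 7.  30.7] 170 [0.436 0.055 0.018]
scene [410.9 262.9] [31.9  9.4] 226 [0.439 0.252 0.018]
scene [633.6 243.5] [12.9  5.1] 52 [-0.252  0.623  0.018]
scene [372.8 224.4] [27.5  8.4] 172 [0.438 0.059 0.018]
scene [600.7 208.8] [13. 28.] 304 [-0.314  0.475  0.018]
scene [628. 215.] [25.5 49.5] 705 [-0.368  0.547  0.018]
scene [584.6 198.4] [ 4.8 25.2] 96 [-0.314  0.412  0.018]
scene [564.6 174.8] [ 7.8 42.6] 224 [-0.372  0.296  0.018]
scene [311.9 160.4] [20.7  7.2] 102 [ 0.428 -0.343  0.018]
scene [590.6 170.1] [11.2 52.7] 507 [-0.487  0.339  0.018]
scene [615.3 104.3] [ 9.2 32.5] 188 [-1.051  0.148  0.018]
scene [443.2 103.6] [ 9.8 29.5] 152 [-0.344 -0.328  0.018]
scene [635.4  72.9] [ 8.  23.5] 102 [-1.451  0.051  0.018]
scene [541.7  61. ] [139.7 208.6] 19702 [-1.137 -0.313  0.018]
```

View pics/t1.png

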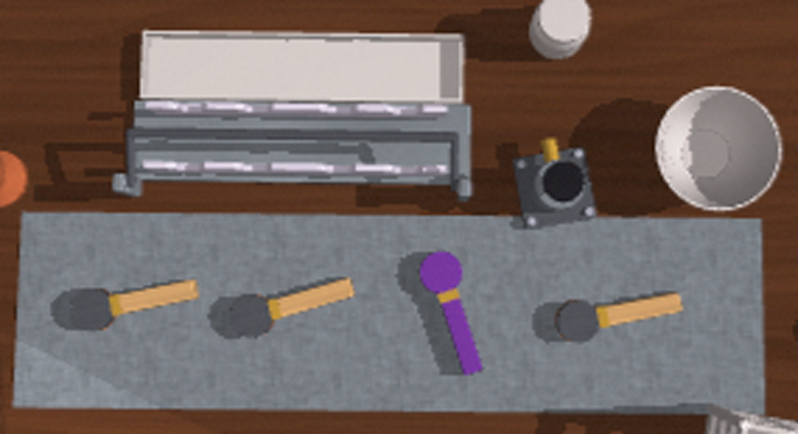

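View pics/s1.png

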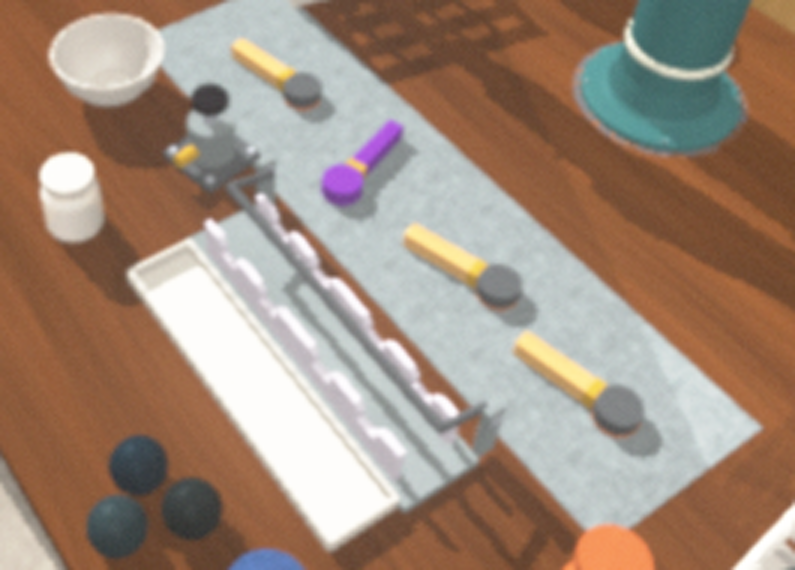

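Run:
```python
from h import *
t=shot("top");s=shot("scene")
P=lambda x,y:(160+x/2.8,135+y/2.8); S=lambda x,y:(225+x/3,140+y/3)
for n,a,b in[("bar+y",(131,133),(440,426)),("bar-y",(463,135),(232,186)),("tray far L",(142,30),(332,548)),("tray far R",(463,36),(130,272)),("button",(563,182),(210,98)),("post+y",(122,180),(492,412)),("post-y",(465,182),(270,168))]:
    x,e=tri(t,P(*a),s,S(*b));print(n,np.round(x,3),round(e,4))
W=[blobs(v,*WOOD,40) for v in(t,s)]
for i,j in((0,11),(1,0),(2,2)):
    pass
for p,q in(((387.7,245.4),(311.9,160.4)),((214.3,240.9),(410.9,262.9)),((270.2,241.1),(372.8,224.4))):
    print("wood",*[np.round(k,3) for k in tri(t,p,s,q)])
```

```text
bar+y [0.626 0.259 0.088] 0.0026
bar-y [ 0.624 -0.127  0.082] 0.0132
tray far L [0.765 0.273 0.011] 0.0062
tray far R [ 0.761 -0.13   0.012] 0.0052
button [ 0.572 -0.245  0.102] 0.0022
post+y [0.57  0.272 0.08 ] 0.0065
post-y [ 0.568 -0.129  0.078] 0.0141
wood [ 0.425 -0.347  0.013] 0.0
wood [0.435 0.248 0.01 ] 0.002
wood [0.436 0.056 0.013] 0.002
```

```bash
python3 -m creep '[[40,60,100,0,60],[374,689,100,1.28,60],[374,689,100,1.28,60],[374,689,100,1.28,60],[374,689,100,1.28,60],[374,689,100,1.28,60],[374,689,100,1.28,60],[374,689,100,1.28,60],[374,689,100,1.28,60],[374,689,100,1.28,60],[374,689,100,1.28,60],[374,689,100,1.28,60],[374,689,100,1.28,60],[374,689,100,1.28,60],[374,689,100,1.28,60],[374,689,100,1.28,60],[374,689,100,1.28,60],[374,689,100,1.28,60]]'
python3 - <<'E'
from h import *
v=shot("wrist");cv2.imwrite("pics/w1.png",v["im"]);np.save("w1.npy",v,allow_pickle=True)
s=v["s"];print(s["joint_pos"])
M=R.from_rotvec(s["tool_rot"]).as_matrix();print(np.degrees(np.arctan2(M[1,0],M[0,0])),v["C"][:3,3])
for X in((.627,.066,.079),(.627,.256,.079),(.627,-.124,.079)):print(proj(v,X))
E
```

```text
t: 2.6
position: [0.5596, 0.0652, 0.3315]
tool_rot: [2.224, 2.218, -0.0]
force: [-0.9, -0.1, 0.4]
grip_width: 0.702
gripper_force: 0.0
[ 0.3618085   0.31242502 -0.6687469   1.6654618   0.20388297  1.23425386
 -0.3535674 ]
89.85689954967394 [0.56052724 0.13469634 0.47451117]
[368.09771921 165.22892511]
[368.92681638  21.08235427]
[361.47200139 290.46891344]
```

View pics/w1.png

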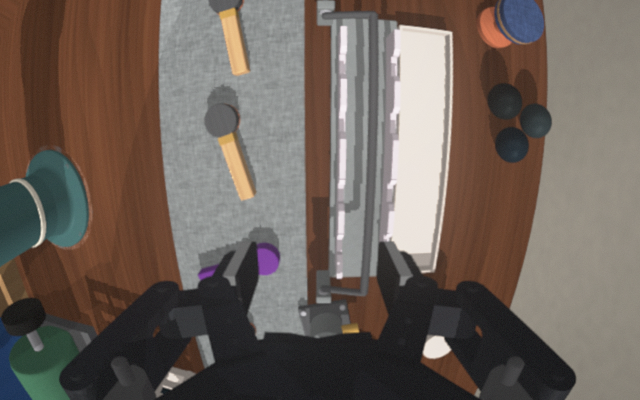

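```bash
python3 -m creep '[[65,0,0,0,30],[65,0,0,0,30],[65,0,0,0,30],[65,0,0,0,30]]'
python3 - <<'E'
from h import *
a=np.load("w1.npy",allow_pickle=True).item()
v=shot("wrist");np.save("w2.npy",v,allow_pickle=True)
c=np.hstack([cv2.resize(a["im"][0:310,300:470],None,fx=1.9,fy=1.9,interpolation=cv2.INTER_CUBIC),cv2.resize(v["im"][0:310,250:420],None,fx=1.9,fy=1.9,interpolation=cv2.INTER_CUBIC)])
cv2.imwrite("pics/w2.png",c);print(c.shape)
for k in(a,v):
  for b in blobs(k,*WOOD,100):
    r=cv2.minAreaRect(b);print(np.round(r[0],1),np.round(r[1],1),np.round(onz(k,r[0],.02),4))
E
```

```text
t: 3.15
position: [0.624, 0.0664, 0.332]
tool_rot: [2.221, 2.221, 0.0]
force: [-0.5, 1.2, -1.1]
grip_width: 0.352
gripper_force: 0.0
(589, 646, 3)
[350. 328.] [ 8. 16.] [ 0.621 -0.248  0.02 ]
[  3.9 288.9] [32.4  6.2] [-0.366  -0.2705  0.02  ]
[237.3 165.8] [66.9 17.9] [0.4392 0.0562 0.02  ]
[234.2  41.3] [66.3 17.6] [0.4385 0.246  0.02  ]
[221.2 351.4] [11.6 12.5] [ 0.427  -0.3221  0.02  ]
[313.5 329.9] [ 9.2 17. ] [ 0.6179 -0.2505  0.02  ]
[199.2 167.2] [64.8 18.2] [0.4404 0.0564 0.02  ]
[195.1  46.2] [64.2 17.7] [0.4396 0.2463 0.02  ]
```

View pics/w2.png

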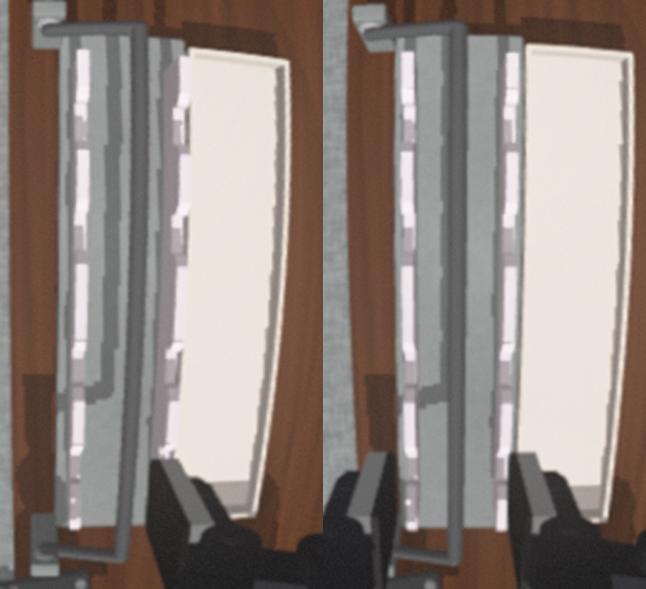

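Run:
```python
from h import *
a=np.load("w1.npy",allow_pickle=True).item();b=np.load("w2.npy",allow_pickle=True).item()
def barcol(v,row,c0):
    g=cv2.GaussianBlur(cv2.cvtColor(v["im"],cv2.COLOR_BGR2GRAY),(1,3),0)[row].astype(float)
    w=np.arange(c0-9,c0+10);d=np.clip(105-g[w],0,None);return (w*d).sum()/d.sum()
# fit bar line in each image then match via the same y (near-epipolar: baseline along x ~ image columns)
pts=[]
for r1 in(40,80,120,160,200,240):
    p=(barcol(a,r1,int(round(374-((r1-160)/50.)**2*.6))),r1)
    # matching row in b: project estimate at z .079
    X=onz(a,p,.079); q=proj(b,X); r2=int(round(q[1])); q=(barcol(b,r2,int(q[0])),q[1])
    x,e=tri(a,p,b,q);print("bar",np.round(p,1),np.round(q,1),np.round(x,4),round(e,4)); pts.append(x)
pts=np.array(pts);print(np.polyfit(pts[:,1],pts[:,0],1),pts.mean(0))
# plate-top brightness profiles
for v,n in((a,"w1"),(b,"w2")):
  g=cv2.cvtColor(v["im"],cv2.COLOR_BGR2GRAY)
  for xo in(-.036,.036):
    ys=np.arange(-.15,.29,.002);L=[]
    for y in ys:
        xs=.627+xo+np.array([-.003,0,.003])
        L.append(np.mean([cv2.getRectSubPix(g,(1,1),tuple(map(float,proj(v,(x,y,.0655)))))[0,0] for x in xs]))
    m=np.array(L)>180;i=np.flatnonzero(np.diff(m.astype(int)));print(n,xo,[(round(ys[k]+.001,3),'+' if not m[k] else '-') for k in i])
```

```text
bar [372.9  40. ] [320.2  39.6] [0.6287 0.226  0.0962] 0.0
bar [372.5  80. ] [319.7  80. ] [0.6281 0.1752 0.095 ] 0.0
bar [371.9 120. ] [320.1 120.3] [0.6286 0.1254 0.0903] 0.0
bar [370.8 160. ] [319.9 160.7] [0.6283 0.0748 0.0904] 0.0
bar [369.1 200. ] [319.5 201. ] [0.6279 0.0224 0.0917] 0.0
bar [367.1 240. ] [319.9 241.2] [ 0.6286 -0.0354  0.0889] 0.0
[0.00065824 0.62829159] [0.62835613 0.09805581 0.09207086]
w1 -0.036 [(np.float64(-0.107), '+'), (np.float64(-0.099), '-'), (np.float64(-0.045), '+'), (np.float64(-0.001), '-'), (np.float64(0.031), '+'), (np.float64(0.099), '-'), (np.float64(0.125), '+'), (np.float64(0.179), '-'), (np.float64(0.203), '+'), (np.float64(0.249), '-')]
w1 0.036 [(np.float64(-0.047), '+'), (np.float64(-0.001), '-'), (np.float64(0.031), '+'), (np.float64(0.099), '-'), (np.float64(0.125), '+'), (np.float64(0.179), '-'), (np.float64(0.187), '+'), (np.float64(0.251), '-')]
w2 -0.036 [(np.float64(-0.107), '+'), (np.float64(-0.101), '-'), (np.float64(-0.085), '+'), (np.float64(-0.083), '-'), (np.float64(-0.045), '+'), (np.float64(-0.001), '-'), (np.float64(0.033), '+'), (np.float64(0.099), '-'), (np.float64(0.127), '+'), (np.float64(0.179), '-'), (np.float64(0.207), '+'), (np.float64(0.211), '-'), (np.float64(0.213), '+'), (np.float64(0.251), '-')]
w2 0.036 [(np.float64(-0.109), '+'), (np.float64(-0.081), '-'), (np.float64(-0.047), '+'), (np.float64(-0.001), '-'), (np.float64(0.031), '+'), (np.float64(0.099), '-'), (np.float64(0.125), '+'), (np.float64(0.179), '-'), (np.float64(0.201), '+'), (np.float64(0.245), '-')]
```

```bash
python3 -m creep '[[4,0,-60,0,30],[4,0,-120,0,30],[4,0,-180,0,30],[4,0,-230,0,30],[4,0,-255,0,30],[4,0,-268,0,30],[4,0,-268,0,30],[4,0,-268,0,5],[4,0,-268,0,5],[4,0,-268,0,5],[4,0,-268,0,5],[4,0,-268,0,5]]' 30
```

```text
t: 4.7
position: [0.6281, 0.0663, 0.0638]
tool_rot: [-2.222, -2.22, 0.001]
force: [-4.4, -0.1, 1.1]
grip_width: 0.128
gripper_force: 29.3
```

```bash
python3 -m creep '[[-1,0,9,0,5],[-3,0,18,0,5],[-6,0,26,0,5],[-10,0,34,0,5],[-16,0,41,0,5],[-23,0,47,0,5],[-30,0,52,0,5],[-38,0,56,0,5],[-47,0,59,0,5],[-56,0,60,0,5],[-65,0,60,0,5],[-74,0,58,0,5],[-79,0,57,0,5],[-83,0,55,0,5],[-83,0,55,0,5],[-83,0,55,0,5]]'
```

```text
t: 6.7
position: [0.5498, 0.0667, 0.1183]
tool_rot: [2.22, 2.217, 0.014]
force: [11.9, 4.3, -23.2]
grip_width: 0.121
gripper_force: 29.6
```

```bash
python3 -m creep '[[2,0,0,0,30],[2,0,0,0,30],[2,0,0,0,30],[2,0,20,0,30],[2,0,70,0,30],[40,-30,130,0,60],[82,-60,190,0,60],[82,-71,215,0,60],[82,-71,215,0,60],[82,-71,215,0,60],[82,-71,215,0,60]]'
python3 - <<'E'
from h import *
v=shot("wrist");np.save("w3.npy",v,allow_pickle=True)
cv2.imwrite("pics/w3.png",cv2.resize(v["im"][60:330,130:440],None,fx=2.2,fy=2.2,interpolation=cv2.INTER_CUBIC))
for b in blobs(v,*WOOD,100):
    r=cv2.minAreaRect(b);print(np.round(r[0],1),np.round(r[1],1),np.round(onz(v,r[0],.02),4))
print(v["C"][:3,3])
E
```

```text
t: 8.07
position: [0.6266, -0.0041, 0.3325]
tool_rot: [-2.22, -2.221, 0.002]
force: [-0.1, 0.7, 0.8]
grip_width: 0.702
gripper_force: 0.0
[312.3 298.2] [10.6 18.7] [ 0.6183 -0.2471  0.02  ]
[195.5 122.5] [65.7 18. ] [0.44  0.056 0.02 ]
[198.  17.] [37.6 17.1] [0.4441 0.224  0.02  ]
[0.6276143  0.06536639 0.4755159 ]
```

View pics/w3.png

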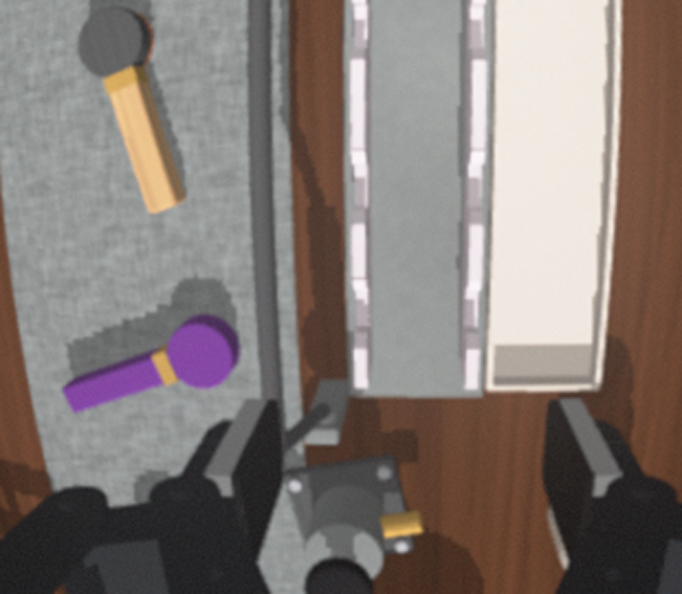

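Run:
```python
from h import *
v=np.load("w3.npy",allow_pickle=True).item()
P=lambda x,y:(130+(x+.5)/2.2,60+(y+.5)/2.2)
for n,p in dict(midtop_n=(358,58),midbot_n=(360,152),s1top_n=(359,224),s1bot_n=(360,283),e_n=(361,388),midtop_f=(480,58),midbot_f=(478,152),s1top_f=(475,224),s1bot_f=(474,283),e_f=(472,388),top_n=(361,3),top_f=(478,3)).items():
    print(n,np.round(onz(v,P(*p),.0655),4))
print("base",onz(v,P(345,396),.012),onz(v,P(482,396),.012))
g=cv2.cvtColor(v["im"],cv2.COLOR_BGR2GRAY).astype(np.float32)
for xo in(-.038,-.036,-.034,.034,.036,.038):
    ys=np.arange(-.15,.2,.001)
    m=np.array([cv2.getRectSubPix(g,(1,1),tuple(map(float,proj(v,(.628+xo,y,.0655)))))[0,0] for y in ys])>195
    print(xo,[float(round(ys[k],3)) for k in np.flatnonzero(np.diff(m.astype(int)))])
# plates' columns at several rows (bright runs)
for y in(.066,.075,-.02,-.025):
    xs=np.arange(.57,.69,.0005);L=np.array([cv2.getRectSubPix(g,(1,1),tuple(map(float,proj(v,(x,y,.0655)))))[0,0] for x in xs])>180
    print(y,[float(round(xs[k],4)) for k in np.flatnonzero(np.diff(L.astype(int)))])
```

```text
midtop_n [0.5953 0.0993 0.0655]
midbot_n [0.5961 0.0425 0.0655]
s1top_n [ 0.595  -0.0014  0.0655]
s1bot_n [ 0.595  -0.0386  0.0655]
e_n [ 0.594  -0.1093  0.0655]
midtop_f [0.6676 0.0995 0.0655]
midbot_f [0.6668 0.0427 0.0655]
s1top_f [ 0.6657 -0.0014  0.0655]
s1bot_f [ 0.6659 -0.0385  0.0655]
e_f [ 0.6666 -0.1093  0.0655]
top_n [0.5971 0.133  0.0655]
top_f [0.6663 0.1332 0.0655]
base [ 0.57748756 -0.13866004  0.012     ] [ 0.67935305 -0.13860445  0.012     ]
-0.038 [-0.108, -0.082, -0.043, -0.002, 0.037, 0.054, 0.06, 0.098, 0.141, 0.144, 0.149, 0.157]
-0.036 [-0.108, -0.081, -0.048, -0.001, 0.029, 0.099, 0.129, 0.179]
-0.034 [-0.109, -0.081, -0.049, -0.001, 0.027, 0.099, 0.123, 0.179]
0.034 [-0.109, -0.082, -0.049, -0.002, 0.027, 0.043, 0.046, 0.054, 0.058, 0.064, 0.074, 0.078, 0.083, 0.092, 0.123, 0.141]
0.036 [-0.11, -0.081, -0.049, -0.001, 0.027, 0.099, 0.122, 0.179]
0.038 [-0.11, -0.081, -0.065, -0.001, 0.027, 0.099, 0.122, 0.179, 0.185]
0.066 [0.5885, 0.5985, 0.6615, 0.671, 0.675]
0.075 [0.589, 0.598, 0.661, 0.671, 0.6755]
-0.02 [0.588, 0.5975, 0.6605, 0.6705, 0.675]
-0.025 [0.5885, 0.5975, 0.661, 0.6705, 0.6745]
```

```bash
cat >> h.py <<'E'
def lap(v,z=.024,zlo=None):
    """wood blobs -> (origin, yaw to head, length, width) on plane z"""
    out=[]
    for b in blobs(v,*WOOD,350):
        P=np.array([onz(v,p[0],z)[:2] for p in b.astype(float)],np.float32)*1000
        (c,wh,ang)=cv2.minAreaRect(P); L,W=max(wh),min(wh)
        if not(80<L<130 and 15<W<40):continue
        a=np.radians(ang if wh[0]>wh[1] else ang+90);u=np.array([np.cos(a),np.sin(a)])
        g=[]
        for s in(1,-1):
            q=proj(v,np.r_[(np.array(c)+s*u*(L/2+30))/1000,z]);
            x,y=np.clip(q.astype(int),0,[639,399]);k=v["im"][y,x].astype(int);g.append(k.sum()+2*np.ptp(k))
        s=1 if g[0]<g[1] else -1; u=u*s
        tail=np.array(c)-u*L/2; o=tail+u*55
        out.append((np.round(o,1),round(float(np.arctan2(u[1],u[0])),3),round(L,1),round(W,1),g))
    return out
E
python3 - <<'E'
from h import *
for f in("w1","w2","w3"):
    print(f,*lap(np.load(f+".npy",allow_pickle=True).item()),sep="\n")
E
```

```text
w1
(array([438.7,  60.2]), 1.893, 102.2, 28.2, [np.int64(301), np.int64(454)])
(array([438.8, 248.3]), 1.807, 106.9, 26.7, [np.int64(282), np.int64(435)])
w2
(array([440.1,  60.5]), 1.895, 102.0, 31.3, [np.int64(292), np.int64(443)])
(array([440.4, 247.9]), 1.81, 107.5, 28.9, [np.int64(282), np.int64(428)])
w3
(array([439.8,  60. ]), 1.891, 102.6, 30.0, [np.int64(304), np.int64(445)])
```

```bash
python3 -m creep '[[-60,21,0,0.16,55],[-120,42,0,0.32,55],[-186,64,0,0.32,55],[-186,64,-60,0.32,55],[-186,64,-120,0.32,55],[-186,64,-180,0.32,55],[-186,64,-240,0.32,55],[-186,64,-290,0.32,55],[-186,64,-315,0.32,55],[-186,64,-328,0.32,55],[-186,64,-328,0.32,55],[-186,64,-328,0.32,10],[-186,64,-328,0.32,10],[-186,64,-328,0.32,10],[-186,64,-328,0.32,10],[-186,64,-310,0.32,10],[-186,64,-260,0.32,10],[-186,64,-210,0.32,10],[-186,64,-210,0.32,10]]' 60
```

```text
t: 10.5
position: [0.4444, 0.0591, 0.1269]
tool_rot: [1.837, 2.539, 0.007]
force: [0.1, -0.3, -1.5]
grip_width: 0.266
gripper_force: 59.0
```

```bash
python3 -m creep '[[0,0,60,-0.18,10],[0,0,110,-0.36,10],[40,-8,110,-0.54,10],[80,-16,110,-0.72,10],[120,-24,110,-0.9,10],[160,-32,110,-1.08,10],[187,-39,110,-1.26,10],[187,-39,110,-1.44,10],[187,-39,110,-1.62,10],[187,-39,110,-1.8,10],[187,-39,110,-1.89,10],[187,-39,110,-1.89,10],[187,-39,110,-1.89,10]]'
python3 - <<'E'
from h import *
v=shot("wrist");np.save("w4.npy",v,allow_pickle=True);cv2.imwrite("pics/w4.png",v["im"])
M=R.from_rotvec(v["s"]["tool_rot"]).as_matrix();print(np.arctan2(M[1,0],M[0,0]),v["s"]["joint_pos"])
print(lap(v,v["s"]["position"][2]+.019))
E
```

```text
t: 12.12
position: [0.6283, 0.02, 0.2326]
tool_rot: [3.141, 0.002, -0.002]
force: [0.5, -1.3, -2.5]
grip_width: 0.263
gripper_force: 59.2
0.00116008928824686 [ 0.17914407  0.46299168 -0.35741916  1.63741142  0.17879374  1.07469765
 -1.79896722]
[(array([625.4,  18.2]), -3.108, 91.1, 24.4, [np.int64(279), np.int64(97)])]
```

View pics/w4.png

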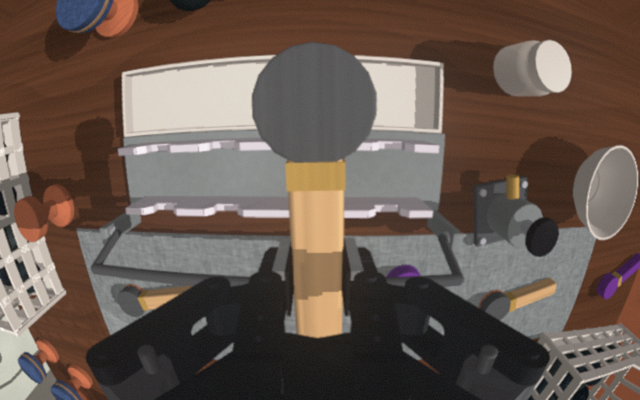

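```bash
cat >> h.py <<'E'
def held(v):
    """lap in hand, tool x along world x: fit head disc outline -> origin, yaw (head-top plane at TCP+20 mm)"""
    z=v["s"]["position"][2]+.020
    g=cv2.cvtColor(v["im"],cv2.COLOR_BGR2HSV)
    m=((g[...,1]<60)&(g[...,2]>50)&(g[...,2]<105)).astype(np.uint8);m[170:]=0
    m=cv2.morphologyEx(m,cv2.MORPH_OPEN,np.ones((9,9)))
    c=max(cv2.findContours(m,0,1)[0],key=cv2.contourArea)
    P=np.array([onz(v,p[0],z)[:2] for p in c.astype(float)],np.float32)*1000
    (h,r)=cv2.minEnclosingCircle(P); b=[b for b in blobs(v,*WOOD,350)]
    b=[k for k in b if cv2.pointPolygonTest(k,(317.,230.),False)>=0 or cv2.pointPolygonTest(k,(317.,200.),False)>=0]
    Q=np.array([onz(v,p[0],z)[:2] for p in b[0].astype(float)])*1000
    mid=[Q[abs(Q[:,0]-x)<3][:,1] for x in range(int(h[0])-60,int(h[0])-25,5)]
    mid=[(k.max()+k.min())/2 for k in mid if len(k)>1]
    yaw=np.polyfit(range(len(mid)),mid,1)[0]/5
    return dict(head=np.round(h,1),r=round(r,1),yaw_hand=round(yaw,3),handle_y=np.round(mid,1),origin_x=round(h[0]-72,1))
E
python3 - <<'E'
from h import *
v=np.load("w4.npy",allow_pickle=True).item();print(held(v))
E
```

```text
{'head': array([703.2,  20.6]), 'r': 24.9, 'yaw_hand': np.float64(0.027), 'handle_y': array([19.1, 19.3, 19.1, 19.3, 19.5, 19.9, 19.8]), 'origin_x': 631.2}
```

```bash
python3 -m creep '[[-2,1,-60,-0.01,10],[-2,1,-110,-0.01,10],[-2,1,-145,-0.01,10],[-2,1,-160,-0.01,10],[-2,1,-170,-0.01,10],[-2,1,-178,-0.01,10],[-2,1,-182,-0.01,10],[-2,1,-182,-0.01,10],[-2,1,-182,-0.01,10]]'
```

```text
t: 13.3
position: [0.627, 0.0211, 0.0518]
tool_rot: [3.141, -0.016, 0.001]
force: [0.2, 0.1, -1.7]
grip_width: 0.258
gripper_force: 64.2
```

```bash
python3 -m creep '[[0,0,-2,0,10],[0,0,-2,0,10],[0,0,-3,0,10],[0,0,-3,0,10]]'
```

```text
t: 13.8
position: [0.6271, 0.0211, 0.0516]
tool_rot: [3.141, -0.016, 0.002]
force: [-8.2, -1.8, 18.7]
grip_width: 0.265
gripper_force: 66.8
```

```bash
python3 -m creep '[[0,0,0,0,45],[0,0,0,0,45],[0,0,0,0,45],[0,0,10,0,45],[0,0,60,0,45],[0,0,120,0,45],[-60,0,180,0.18,45],[-120,0,240,0.36,55],[-120,0,284,0.54,55],[-120,0,284,0.54,55],[-120,0,284,0.54,55]]'
python3 - <<'E'
from h import *
v=shot("wrist");np.save("w5.npy",v,allow_pickle=True);cv2.imwrite("pics/w5.png",v["im"])
print(v["s"]["position"]);print("bench",*lap(v),"\nrack",*lap(v,.069),sep="\n")
E
```

```text
t: 15.18
position: [0.5071, 0.021, 0.3338]
tool_rot: [3.031, 0.82, 0.005]
force: [-0.5, -0.6, -0.3]
grip_width: 0.642
gripper_force: 0.0
[0.50713826 0.02095235 0.33380561]
bench
(array([439.5, 244.8]), 1.809, 110.3, 26.9, [np.int64(295), np.int64(432)])
(array([636.2,  17.4]), -3.135, 115.0, 28.1, [np.int64(309), np.int64(301)])

rack
(array([451. , 231.3]), 1.809, 99.3, 24.3, [np.int64(285), np.int64(435)])
(array([624. ,  21.1]), -3.135, 103.6, 25.3, [np.int64(313), np.int64(305)])
```

View pics/w5.png

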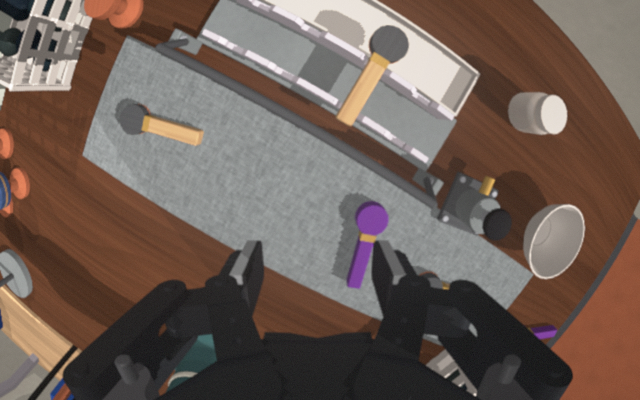

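```bash
python3 -m creep '[[-10,40,0,0.18,55],[-20,80,0,0.36,55],[-30,130,0,0.54,55],[-45,180,0,0.72,55],[-60,227,0,0.9,55],[-66,227,-20,1.08,55],[-66,227,-80,1.28,55],[-66,227,-140,1.28,55],[-66,227,-200,1.28,55],[-66,227,-260,1.28,55],[-66,227,-300,1.28,55],[-66,227,-320,1.28,55],[-66,227,-327,1.28,55],[-66,227,-327,1.28,55],[-66,227,-327,1.28,10],[-66,227,-327,1.28,10],[-66,227,-327,1.28,10],[-66,227,-327,1.28,10],[-66,227,-300,1.28,10],[-66,227,-240,1.28,10]]' 60
```

```text
t: 17.73
position: [0.4394, 0.2469, 0.092]
tool_rot: [-1.94, -2.469, 0.006]
force: [1.3, 0.4, -1.3]
grip_width: 0.267
gripper_force: 59.2
```

```bash
python3 -m creep '[[0,0,60,-0.18,10],[0,0,120,-0.36,10],[20,-5,140,-0.54,10],[60,-15,140,-0.72,10],[100,-25,140,-0.9,10],[140,-35,140,-1.08,10],[188,-47,140,-1.26,10],[188,-47,140,-1.44,10],[188,-47,140,-1.62,10],[188,-47,140,-1.81,10],[188,-47,140,-1.81,10],[188,-47,140,-1.81,10],[188,-47,140,-1.81,10]]'
python3 - <<'E'
from h import *
v=shot("wrist");np.save("w6.npy",v,allow_pickle=True)
M=R.from_rotvec(v["s"]["tool_rot"]).as_matrix();print(np.arctan2(M[1,0],M[0,0]),held(v))
v=shot("top");print(lap(v),"rack",lap(v,.069))
E
```

```text
t: 19.35
position: [0.6286, 0.201, 0.2323]
tool_rot: [-3.141, -0.002, 0.0]
force: [-0.3, 1.1, -2.0]
grip_width: 0.267
gripper_force: 59.2
0.001396623456268711 {'head': array([706.1, 201.2]), 'r': 24.9, 'yaw_hand': np.float64(0.022), 'handle_y': array([199.9, 200.1, 200.1, 200.3, 200.3, 200.6, 200.6]), 'origin_x': 634.1}
[] rack []
```

```bash
python3 -m creep '[[-4,1,-60,-0.01,10],[-4,1,-110,-0.01,10],[-4,1,-145,-0.01,10],[-4,1,-160,-0.01,10],[-4,1,-170,-0.01,10],[-4,1,-178,-0.01,10],[-4,1,-182,-0.01,10],[-4,1,-184,-0.01,10],[-4,1,-184,-0.01,10]]'
```

```text
t: 20.58
position: [0.6252, 0.2023, 0.0517]
tool_rot: [3.141, -0.016, 0.002]
force: [-5.7, -2.4, 13.3]
grip_width: 0.265
gripper_force: 61.2
```

```bash
python3 -m creep '[[0,0,0,0,45],[0,0,0,0,45],[0,0,0,0,45],[0,0,10,0,45],[0,0,60,0,45],[0,0,120,0,45],[-30,-30,180,0.18,45],[-60,-80,240,0.36,55],[-80,-130,270,0.54,55],[-100,-190,270,0.72,55],[-120,-240,270,0.9,55],[-130,-300,270,1.08,55],[-140,-360,270,1.26,55],[-145,-420,270,1.44,55],[-150,-480,270,1.58,55],[-155,-540,270,1.58,55],[-155,-602,270,1.58,55],[-155,-602,270,1.58,55],[-155,-602,270,1.58,55]]'
python3 - <<'E'
from h import *
v=shot("wrist");np.save("w7.npy",v,allow_pickle=True);cv2.imwrite("pics/w7.png",v["im"])
M=R.from_rotvec(v["s"]["tool_rot"]).as_matrix();print(np.arctan2(M[1,0],M[0,0]),v["s"]["joint_pos"]);print("bench",*lap(v),"\nrack",*lap(v,.069),sep="\n")
E
```

```text
t: 22.95
position: [0.4677, -0.4043, 0.3179]
tool_rot: [2.23, 2.213, -0.002]
force: [-1.0, 1.0, 0.0]
grip_width: 0.645
gripper_force: 0.0
1.5628606923074286 [ 0.89762916  0.36734977 -0.31687375  1.56869506  0.12065431  1.2247852
  0.55159099]
bench
(array([ 426.7, -339.7]), 1.765, 101.7, 25.5, [np.int64(348), np.int64(510)])

rack
(array([ 430. , -333.6]), 1.765, 91.2, 22.9, [np.int64(357), np.int64(559)])
```

View pics/w7.png

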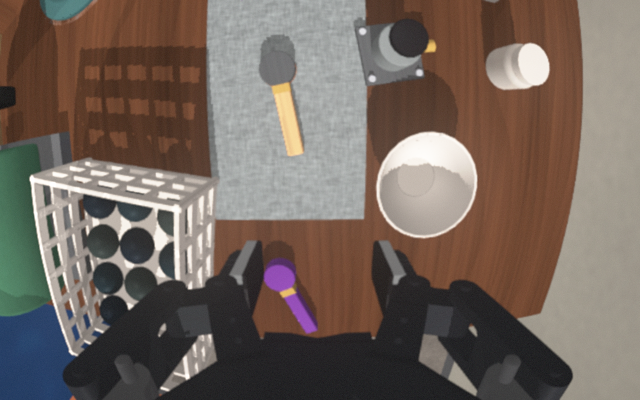

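```bash
python3 -m creep '[[-20,32,0,0.1,55],[-41,64,-20,0.2,55],[-41,64,-80,0.2,55],[-41,64,-140,0.2,55],[-41,64,-200,0.2,55],[-41,64,-250,0.2,55],[-41,64,-290,0.2,55],[-41,64,-305,0.2,55],[-41,64,-312,0.2,55],[-41,64,-312,0.2,55],[-41,64,-312,0.2,10],[-41,64,-312,0.2,10],[-41,64,-312,0.2,10],[-41,64,-312,0.2,10],[-41,64,-295,0.2,10],[-41,64,-240,0.2,10],[-41,64,-180,0.2,10],[-41,64,-100,0.2,10],[-41,64,-80,0.2,10]]' 60
```

```text
t: 25.38
position: [0.4294, -0.3362, 0.2429]
tool_rot: [1.986, 2.427, -0.0]
force: [1.0, 0.1, -2.1]
grip_width: 0.268
gripper_force: 59.6
```

```bash
python3 -m creep '[[15,30,0,-0.18,10],[35,60,0,-0.36,10],[60,90,0,-0.54,10],[80,120,0,-0.72,10],[100,150,0,-0.9,10],[120,180,0,-1.08,10],[140,210,0,-1.26,10],[170,250,-3,-1.44,10],[200,281,-6,-1.62,10],[202,281,-6,-1.765,10],[202,281,-6,-1.765,10],[202,281,-6,-1.765,10],[202,281,-6,-1.765,10]]'
python3 - <<'E'
from h import *
v=shot("wrist");np.save("w8.npy",v,allow_pickle=True)
M=R.from_rotvec(v["s"]["tool_rot"]).as_matrix();print(np.arctan2(M[1,0],M[0,0]),held(v))
E
```

```text
t: 27.0
position: [0.6303, -0.0557, 0.2327]
tool_rot: [3.142, 0.007, 0.0]
force: [-1.0, -0.0, -1.6]
grip_width: 0.268
gripper_force: 59.6
0.004765713501579577 {'head': array([699.8, -47.4]), 'r': 31.6, 'yaw_hand': np.float64(0.02), 'handle_y': array([-56.6, -56.6, -56.5, -56.5, -56.3, -56. , -56. ]), 'origin_x': 627.8}
```

Run:
```python
from h import *
v=np.load("w8.npy",allow_pickle=True).item();b=np.load("w6.npy",allow_pickle=True).item()
cv2.imwrite("pics/w8.png",np.hstack([k["im"][20:240,200:440] for k in(v,b)]))
for k in(v,b):print([np.round(cv2.boundingRect(x),1) for x in blobs(k,*WOOD,350)])
```

```text
[array([287, 171,  59, 167]), array([ 93, 144,  34,  82]), array([229, 135,  32,  97])]
[array([579, 268,  33,  29]), array([286, 153,  60, 185]), array([458, 138,  34,  91])]
```

View pics/w8.png

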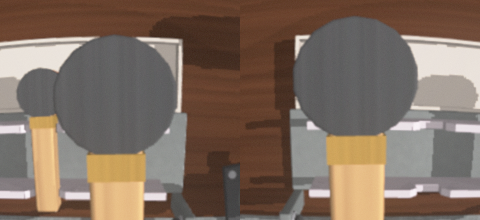

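```bash
python3 -m creep '[[0,-3,-60,-0.01,10],[0,-3,-110,-0.01,10],[0,-3,-145,-0.01,10],[0,-3,-160,-0.01,10],[0,-3,-170,-0.01,10],[0,-3,-178,-0.01,10],[0,-3,-182,-0.01,10],[0,-3,-184,-0.01,10],[0,-3,-184,-0.01,10]]'
```

```text
t: 28.18
position: [0.6314, -0.058, 0.0527]
tool_rot: [3.141, -0.008, 0.002]
force: [-9.9, 0.6, 21.1]
grip_width: 0.266
gripper_force: 62.4
```

```bash
python3 -m creep '[[0,0,0,0,45],[0,0,0,0,45],[0,0,0,0,45],[0,0,10,0,45],[0,0,60,0,45],[0,0,120,0,45],[0,10,180,0.18,45],[-30,20,240,0.36,40],[-60,30,300,0.54,40],[-69,62,310,0.72,40],[-69,62,310,0.9,30],[-69,62,310,1.08,30],[-69,62,310,1.26,30],[-69,62,310,1.44,30],[-69,62,310,1.58,30],[-69,62,310,1.58,30],[-69,62,310,1.58,30]]'
python3 - <<'E'
from h import *
v=shot("wrist");np.save("w9.npy",v,allow_pickle=True);cv2.imwrite("pics/w9.png",v["im"])
M=R.from_rotvec(v["s"]["tool_rot"]).as_matrix();print(np.arctan2(M[1,0],M[0,0]));print(*lap(v,.069),sep="\n")
E
```

```text
t: 30.3
position: [0.5616, 0.004, 0.3585]
tool_rot: [2.22, 2.223, 0.0]
force: [-0.4, -0.3, -0.6]
grip_width: 0.349
gripper_force: 0.0
1.5722768938154845
(array([622.9, -56. ]), 3.139, 104.0, 28.0, [np.int64(304), np.int64(334)])
(array([645.9,  18.6]), -2.992, 92.9, 27.7, [np.int64(640), np.int64(304)])
(array([624.4, 199.6]), -3.141, 103.6, 29.6, [np.int64(331), np.int64(304)])
```

View pics/w9.png

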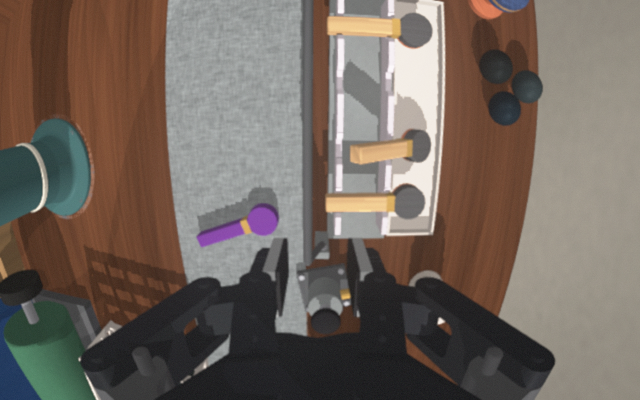

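```bash
python3 -m creep '[[35,-30,-10,0,30],[70,-60,-20,0,30],[70,-80,-20,0,30],[70,-80,-20,0,30],[70,-80,-20,0,30],[70,-80,-20,0,30]]'
python3 - <<'E'
from h import *
a=np.load("w9.npy",allow_pickle=True).item();v=shot("wrist");np.save("w10.npy",v,allow_pickle=True)
E_=[]
def wood(k):
    h=cv2.cvtColor(k["im"],cv2.COLOR_BGR2HSV);return cv2.inRange(h,*map(np.array,WOOD))
for k in(a,v):
    c=[]
    for b in blobs(k,*WOOD,350):
        m=cv2.minAreaRect(b);X=onz(k,m[0],.069)
        if X[0]<.57:continue
        bx=cv2.boxPoints(m);bx=bx[np.argsort(bx[:,0])]
        c.append((X[1],bx[:2].mean(0),bx[2:].mean(0),np.round(m[1],1)))
    E_.append(sorted(c,key=lambda t:t[0]));print([(np.round(t[0],3),t[1],t[2],t[3]) for t in E_[-1]])
for i in range(min(map(len,E_))):
    p,q=E_[0][i],E_[1][i]
    for n,j in(("tail",1),("head end",2)):
        x,e=tri(a,p[j],v,q[j]);print(i,n,np.round(x,4),round(e,4))
cv2.imwrite("pics/w10.png",cv2.resize(v["im"][0:250,240:440],None,fx=2.4,fy=2.4,interpolation=cv2.INTER_CUBIC))
print(v["s"]["position"])
E
```

```text
t: 31.1
position: [0.6314, -0.0743, 0.3392]
tool_rot: [2.214, 2.227, 0.001]
force: [1.6, 0.3, 0.5]
grip_width: 0.346
gripper_force: 0.0
[(np.float64(-0.056), array([325., 202.], dtype=float32), array([395., 202.], dtype=float32), array([18., 70.])), (np.float64(0.02), array([349.74347, 154.99019], dtype=float32), array([412.88464, 146.92961], dtype=float32), array([19.2, 63.7])), (np.float64(0.198), array([326.75406 ,  25.254375], dtype=float32), array([400.24588 ,  27.745623], dtype=float32), array([73.5, 19.1]))]
[(np.float64(-0.058), array([275. , 151.5], dtype=float32), array([351. , 151.5], dtype=float32), array([19., 76.])), (np.float64(0.021), array([297.75928,  93.69538], dtype=float32), array([369.98846,  91.60178], dtype=float32), array([18.7, 72.3]))]
0 tail [ 0.5742 -0.059   0.059 ] 0.0
0 head end [ 0.6787 -0.0573  0.0664] 0.0013
1 tail [0.6069 0.0173 0.0928] 0.0027
1 head end [0.7043 0.0253 0.0566] 0.0008
[ 0.63140396 -0.07428213  0.33923633]
```

View pics/w10.png

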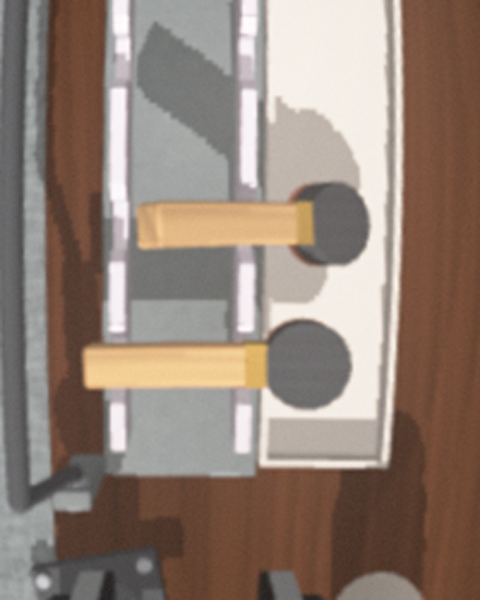

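```bash
python3 -m creep '[[5,30,0,-0.18,45],[14,60,0,-0.36,45],[14,94,0,-0.54,45],[14,94,0,-0.72,45],[14,94,0,-0.9,45],[14,94,-60,-1.08,45],[14,94,-120,-1.26,45],[14,94,-150,-1.44,45],[14,94,-170,-1.52,45],[14,94,-170,-1.52,45],[14,94,-170,-1.52,45]]'
python3 - <<'E'
from h import *
v=shot("wrist");np.save("w11.npy",v,allow_pickle=True)
M=R.from_rotvec(v["s"]["tool_rot"]).as_matrix();print(np.arctan2(M[1,0],M[0,0]))
for b in blobs(v,*WOOD,350):
    m=cv2.minAreaRect(b);print(np.round(m[0]),np.round(m[1]),m[2],np.round(onz(v,m[0],.075),4))
print(proj(v,(.645,.02,.075)))
h=cv2.cvtColor(v["im"],cv2.COLOR_BGR2HSV);w=cv2.inRange(h,*map(np.array,WOOD))
for x in(.62,.63,.64,.65,.66,.67,.68):
    z=.093-.37*(x-.607);r=int(round(proj(v,(x,.02,z))[1]));c=np.flatnonzero(w[r,250:390])+250
    print(x,r,(c.min(),c.max()) if len(c) else None, np.round(onz(v,(c.mean(),r),z)[:2],4) if len(c) else "")
E
```

```text
t: 32.52
position: [0.6464, 0.0186, 0.1696]
tool_rot: [-3.14, -0.089, -0.003]
force: [0.3, -1.6, 0.4]
grip_width: 0.527
gripper_force: 0.0
0.056635985564189494
[404. 220.] [ 29. 105.] 8.746162414550781 [ 0.6351 -0.0554  0.075 ]
[130. 205.] [104.  34.] 85.18644714355469 [0.6339 0.1899 0.075 ]
[314. 191.] [128.  30.] 90.0 [0.6556 0.0208 0.075 ]
[314.27108316 203.83927902]
0.62 239 (np.int64(299), np.int64(389)) [0.6202 0.0169]
0.63 226 (np.int64(300), np.int64(329)) [0.6296 0.0189]
0.64 212 (np.int64(300), np.int64(329)) [0.64   0.0195]
0.65 199 (np.int64(300), np.int64(329)) [0.6496 0.02  ]
0.66 185 (np.int64(300), np.int64(329)) [0.6601 0.0206]
0.67 172 (np.int64(300), np.int64(328)) [0.6699 0.0216]
0.68 159 (np.int64(301), np.int64(328)) [0.6799 0.0218]
```

```bash
python3 -m creep '[[-1,1,-50,0,45],[-1,1,-90,0,45],[-1,1,-110,0,45],[-1,1,-117,0,45],[-1,1,-117,0,45],[-1,1,-117,0,10],[-1,1,-117,0,10],[-1,1,-117,0,10],[-1,1,-117,0,10]]' 60
```

```text
t: 33.7
position: [0.6459, 0.0192, 0.0525]
tool_rot: [-3.14, -0.086, -0.004]
force: [0.2, 0.6, 5.1]
grip_width: 0.273
gripper_force: 60.2
```

```bash
python3 -m creep '[[0,0,20,0,10],[0,0,60,0,10],[-10,0,110,-0.057,10],[-20,0,130,-0.057,10],[-20,0,130,-0.057,10],[-20,0,130,-0.057,10],[-20,0,130,-0.057,10]]'
python3 - <<'E'
from h import *
v=shot("wrist");np.save("w12.npy",v,allow_pickle=True)
p=v["s"]["position"];print(held(v))
b=[b for b in blobs(v,*WOOD,350) if cv2.pointPolygonTest(b,(317.,200.),False)>=0][0]
print(cv2.boundingRect(b)) # ferrule/head boundary row tells where along the handle it is held, given pitch
a=np.load("w4.npy",allow_pickle=True).item();b=[b for b in blobs(a,*WOOD,350) if cv2.pointPolygonTest(b,(317.,200.),False)>=0][0];print(cv2.boundingRect(b))
cv2.imwrite("pics/w12.png",v["im"])
E
```

```text
t: 34.58
position: [0.624, 0.019, 0.1796]
tool_rot: [3.141, -0.004, -0.005]
force: [0.2, -0.1, -2.4]
grip_width: 0.272
gripper_force: 59.6
{'head': array([697.6,  18.4]), 'r': 19.8, 'yaw_hand': np.float64(0.005), 'handle_y': array([17.9, 17.8, 18. , 18. , 18. , 18. , 18. ]), 'origin_x': 625.6}
(289, 137, 58, 200)
(286, 159, 60, 179)
```

```bash
python3 -m creep '[[-3,2,-40,0,10],[-3,2,-80,0,10],[-3,2,-105,0,10],[-3,2,-115,0,10],[-3,2,-118,0,10]]' 60 && python3 -m creep '[[0,0,0,0,10],[0,0,-3,0,10],[0,0,-6,0,10],[0,0,-9,0,10]]' 20
```

```text
t: 35.25
position: [0.6242, 0.0213, 0.0644]
tool_rot: [-3.141, 0.004, -0.007]
force: [0.6, -0.4, 7.8]
grip_width: 0.272
gripper_force: 60.8
t: 35.75
position: [0.6247, 0.0214, 0.0571]
tool_rot: [-3.141, 0.004, -0.01]
force: [-0.5, 0.4, 12.2]
grip_width: 0.27
gripper_force: 61.5
```

```bash
python3 -m creep '[[0,0,-3,0,10],[0,0,-6,0,10],[0,0,-9,0,10],[0,0,-12,0,10],[0,0,-12,0,10]]' 20
```

```text
t: 36.38
position: [0.6234, 0.0211, 0.0445]
tool_rot: [3.142, -0.004, 0.005]
force: [-1.2, -0.1, 10.7]
grip_width: 0.274
gripper_force: 62.7
```

```bash
python3 -m creep '[[0,0,-2,0,10],[0,0,-4,0,10],[0,0,-6,0,10],[0,0,-6,0,10]]' 20
```

```text
t: 36.88
position: [0.6223, 0.0212, 0.0384]
tool_rot: [3.141, -0.004, 0.002]
force: [-4.4, 0.3, 13.7]
grip_width: 0.268
gripper_force: 63.9
```

```bash
python3 -m creep '[[0,0,-2,0,10],[0,0,-3,0,10],[0,0,-3,0,10]]' && python3 -m creep '[[0,0,0,0,45],[0,0,0,0,45],[0,0,0,0,45],[0,0,15,0,45],[0,0,70,0,45],[0,0,130,0,45],[-10,0,190,0,45],[-30,0,250,0,45],[-60,0,290,0,45],[-60,0,290,0,45],[-60,0,290,0,45]]'
python3 - <<'E'
from h import *
v=shot("wrist");np.save("w13.npy",v,allow_pickle=True);print(v["C"][:3,3])
def ends(v):
    for b in blobs(v,*WOOD,350):
        m=cv2.minAreaRect(b)
        bx=cv2.boxPoints(m);bx=bx[np.argsort(bx[:,1])]
        h,t=[onz(v,q,.069)[:2] for q in(bx[:2].mean(0),bx[2:].mean(0))]
        if h[0]<.6: continue
        d=h-t;o=t+d/np.linalg.norm(d)*.055;print("tail",np.round(t,4),"L",round(np.linalg.norm(d),4),"yaw",round(np.arctan2(d[1],d[0]),3),"origin",np.round(o,4),"w",np.round(min(m[1]),1))
ends(v)
E
```

```text
t: 37.25
position: [0.6218, 0.0212, 0.0352]
tool_rot: [3.141, -0.004, 0.0]
force: [-5.5, 0.5, 13.8]
grip_width: 0.273
gripper_force: 64.4
t: 38.62
position: [0.5615, 0.021, 0.3236]
tool_rot: [3.141, -0.004, 0.001]
force: [0.3, -0.6, 0.4]
grip_width: 0.528
gripper_force: 0.0
[0.63271698 0.01974846 0.46664323]
tail [0.5758 0.199 ] L 0.1043 yaw -0.017 origin [0.6308 0.198 ] w 22.2
tail [ 0.5751 -0.0588] L 0.1033 yaw 0.018 origin [ 0.63   -0.0579] w 21.0
tail [0.5811 0.0204] L 0.102 yaw -0.003 origin [0.6361 0.0202] w 20.0
```

```bash
python3 -m creep '[[0,10,0,0.18,30],[0,20,0,0.36,30],[-5,30,0,0.54,30],[-12,46,0,0.72,30],[-12,46,0,0.9,30],[-12,46,0,1.08,30],[-12,46,0,1.26,30],[-12,46,0,1.44,30],[-12,46,0,1.57,30],[-12,46,0,1.57,30],[-12,46,0,1.57,30]]'
python3 - <<'E'
from h import *
a=np.load("w13.npy",allow_pickle=True).item();v=shot("wrist");np.save("w14.npy",v,allow_pickle=True)
def E(k,ax):
    o=[]
    for b in blobs(k,*WOOD,350):
        m=cv2.minAreaRect(b);X=onz(k,m[0],.069)
        if X[0]<.57 or X[1]<-.1:continue
        bx=cv2.boxPoints(m);s=1 if ax==0 else -1;bx=bx[np.argsort(s*bx[:,ax])]
        o.append((X[1],bx[:2].mean(0),bx[2:].mean(0)))
    return sorted(o,key=lambda t:t[0])
A,B=E(a,1),E(v,0);print(v["s"]["position"],[t[0] for t in A],[t[0] for t in B])
for p,q in zip(A,B):
    for j in(1,2):print(*[np.round(k,4) for k in tri(a,p[j],v,q[j])])
# bar line: dark pixels near expected open place
h=cv2.cvtColor(v["im"],cv2.COLOR_BGR2GRAY)
for z in(.13,.136):
  for y in(.05,.09,.12):
    xs=np.arange(.52,.58,.001);L=np.array([h[tuple(np.round(proj(v,(x,y,z))[::-1]).astype(int))] for x in xs]);d=xs[L<95];print(z,y,d.min() if len(d) else None,d.max() if len(d) else None)
E
```

```text
t: 40.05
position: [0.5496, 0.067, 0.3223]
tool_rot: [-2.226, -2.215, 0.002]
force: [0.4, -0.5, 0.4]
grip_width: 0.354
gripper_force: 0.0
[0.54962369 0.0669643  0.32230972] [np.float64(-0.057477852177528335), np.float64(0.02023679266962829), np.float64(0.19709733303420457)] [np.float64(-0.054668102754572206), np.float64(0.022979985058846436), np.float64(0.1994772142045892)]
[ 0.5957 -0.0334  0.1403] 0.0297
[ 0.6799 -0.0577  0.0624] 0.002
[0.5804 0.0206 0.0608] 0.0008
[0.6845 0.0205 0.0624] 0.0013
[0.5755 0.2    0.0667] 0.0001
[0.682  0.2025 0.0585] 0.0017
0.13 0.05 0.545 0.5720000000000001
0.13 0.09 0.543 0.5720000000000001
0.13 0.12 0.544 0.5720000000000001
0.136 0.05 0.545 0.5720000000000001
0.136 0.09 0.544 0.5710000000000001
0.136 0.12 0.544 0.5710000000000001
```

```bash
python3 -m creep '[[0,0,-60,0,32],[0,0,-110,0,32],[0,0,-150,0,32],[0,0,-180,0,32],[0,0,-203,0,32],[0,0,-203,0,32],[0,0,-203,0,5],[0,0,-203,0,5],[0,0,-203,0,5],[0,0,-203,0,5],[0,0,-203,0,5]]' 30
```

```text
t: 41.48
position: [0.5503, 0.0673, 0.1214]
tool_rot: [2.224, 2.217, 0.002]
force: [-2.1, 0.7, 6.5]
grip_width: 0.128
gripper_force: 29.9
```

```bash
python3 -m creep '[[6,0,2,0,5],[12,0,3,0,5],[18,0,3,0,5],[24,0,3,0,5],[35,0,1,0,5],[47,0,-3,0,5],[57,0,-10,0,5],[65,0,-18,0,5],[72,0,-28,0,5],[77,0,-39,0,5],[79,0,-48,0,5],[79,0,-57,0,5],[79,0,-59,0,5],[79,0,-59,0,5],[79,0,-59,0,5]]'
```

```text
t: 43.35
position: [0.629, 0.0669, 0.0614]
tool_rot: [2.225, 2.217, 0.001]
force: [1.2, 0.1, 0.8]
grip_width: 0.128
gripper_force: 34.9
```

```bash
python3 -m creep '[[0,0,-2,0,5],[0,0,-4,0,5],[0,0,-4,0,5]]'
```

```text
t: 43.72
position: [0.6292, 0.0669, 0.0578]
tool_rot: [2.224, 2.217, 0.001]
force: [0.1, -0.9, 3.6]
grip_width: 0.128
gripper_force: 35.5
```

```bash
python3 -m creep '[[0,0,-2,0,5],[0,0,-4,0,5],[0,0,-4,0,5]]'; python3 -m creep '[[0,0,-2,0,5],[0,0,-4,0,5],[0,0,-4,0,5]]'
```

```text
t: 44.1
position: [0.6293, 0.0669, 0.0558]
tool_rot: [2.224, 2.217, 0.001]
force: [-5.8, -2.8, 18.0]
grip_width: 0.126
gripper_force: 36.9
t: 44.48
position: [0.6294, 0.0669, 0.0555]
tool_rot: [2.223, 2.216, -0.0]
force: [-15.6, -3.7, 42.6]
grip_width: 0.12
gripper_force: 39.1
```

```bash
python3 -m creep '[[0,0,8,0,5],[0,0,8,0,24],[0,0,8,0,24],[0,0,8,0,24],[0,0,8,0,24],[0,0,30,0,24],[0,0,80,0,24],[0,0,140,0,24],[0,0,200,0,24],[0,0,250,0,24],[-57,-60,250,0,0],[-57,-120,250,0,0],[-57,-180,250,0,0],[-57,-240,250,0,0],[-57,-300,250,0,0],[-57,-300,250,0,0],[-57,-360,250,0,0],[-57,-367,250,0,0],[-57,-367,250,0,0]]'
python3 - <<'E'
from h import *
v=shot("wrist");np.save("w15.npy",v,allow_pickle=True)
print(v["s"]["position"],v["C"][:3,3],proj(v,(.572,-.245,.112)))
h=cv2.cvtColor(v["im"],cv2.COLOR_BGR2GRAY);m=(h<48).astype(np.uint8);m[300:]=0
for c in cv2.findContours(m,0,1)[0]:
    if cv2.contourArea(c)>250:
        e=cv2.minEnclosingCircle(c);print(np.round(e[0],1),round(e[1],1),cv2.contourArea(c),np.round(onz(v,e[0],.112),4))
t=shot("top");cv2.imwrite("pics/t2.png",t["im"])
E
```

```text
t: 46.85
position: [0.5719, -0.2992, 0.3]
tool_rot: [2.225, 2.218, 0.002]
force: [0.1, 0.4, -0.2]
grip_width: 0.0
gripper_force: 0.0
[ 0.57185589 -0.29917442  0.30003276] [ 0.57271506 -0.22982185  0.44312517] [316.24660067 126.34197106]
[ 90. 289.] 26.9 437.5 [ 0.2113 -0.4726  0.112 ]
[379.5 297.5] 59.5 1300.5 [ 0.6528 -0.458   0.112 ]
[255.  293.9] 58.2 1618.5 [ 0.4925 -0.4516  0.112 ]
```

Run:
```python
from h import *
v=np.load("w15.npy",allow_pickle=True).item();cv2.imwrite("pics/w15.png",np.vstack([v["im"][:200],cv2.imread("pics/t2.png")[130:300]]))
```

```text
(no output)
```

View pics/w15.png

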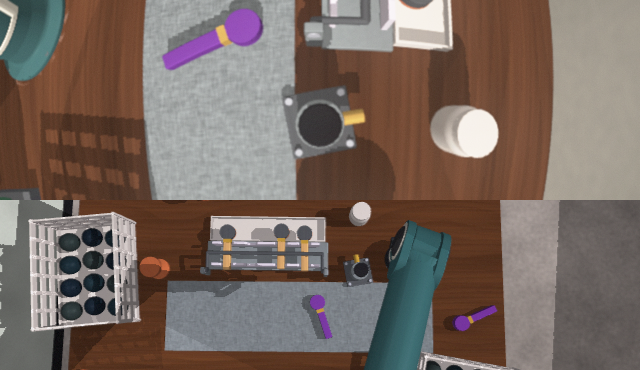

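```bash
python3 -m creep '[[4,55,-30,0,0],[4,55,-90,0,0],[4,55,-150,0,0],[4,55,-175,0,0],[4,55,-190,0,0],[4,55,-200,0,0],[4,55,-208,0,0],[4,55,-214,0,0],[4,55,-217,0,0],[4,55,-219,0,0]]'
```

```text
t: 48.2
position: [0.577, -0.244, 0.0866]
tool_rot: [2.223, 2.217, 0.001]
force: [-16.4, 8.3, 45.0]
grip_width: -0.0
gripper_force: 22.4
```

```bash
python3 -m creep '[[0,0,2,0,0],[0,0,2,0,0],[0,0,2,0,0],[0,0,2,0,0],[0,0,2,0,0],[0,0,2,0,0],[0,0,2,0,0]]'; python3 -m creep '[[0,0,10,0,0],[0,0,30,0,0],[0,0,80,0,0],[0,0,140,0,0],[0,0,200,0,0],[0,0,230,0,0],[0,0,230,0,0],[0,0,230,0,0]]'
python3 - <<'E'
from h import *
t=shot("top");s=shot("scene")
for c in blobs(t,*WOOD,25):
    m=cv2.minAreaRect(c);X=onz(t,m[0],.069);
    if .5<X[0]<.75:print(np.round(X,3),np.round(m[1],1),m[2])
# bar ends of the shut bail seen from above: dark row across the rack
g=cv2.cvtColor(t["im"],cv2.COLOR_BGR2GRAY)
for y in(.06,.08,.15):
    xs=np.arange(.56,.68,.002);L=[int(g[tuple(np.round(proj(t,(x,y,.079))[::-1]).astype(int))]) for x in xs];i=int(np.argmin(np.convolve(L,np.ones(5)/5,'valid')))+2;print("bar x",y,round(xs[i],3),L[i])
E
```

```text
t: 49.08
position: [0.5768, -0.244, 0.0869]
tool_rot: [2.223, 2.217, 0.002]
force: [-9.5, 6.1, 23.9]
grip_width: 0.004
gripper_force: 12.1
t: 50.08
position: [0.5752, -0.2452, 0.3119]
tool_rot: [-2.225, -2.217, 0.001]
force: [0.6, -0.8, -0.4]
grip_width: -0.006
gripper_force: 0.0
[ 0.597 -0.06   0.069] [14.  6.] 90.0
[0.602 0.018 0.069] [13.  7.] 90.0
[0.598 0.197 0.069] [14.  7.] 90.0
[ 0.615 -0.235  0.069] [8. 5.] 90.0
[ 0.656 -0.06   0.069] [11.  6.] 90.0
[0.657 0.197 0.069] [11.  8.] 90.0
[0.659 0.017 0.069] [13.  8.] 90.0
bar x 0.06 0.568 62
bar x 0.08 0.568 41
bar x 0.15 0.564 62
```

```bash
python3 -c "
from cell import arm
print(arm.hand_in())"
```

```text
the job is handed in; nothing more can be done
None
```

I handed the job in: the three wooden laps on the bench lie in cradles 0, 1 and 3, heads over the tray, with the bail shut to its stop and the plunger pressed, held about 0.9 s and released; one lap was knocked out of its cradle partway and re-seated about 7 mm off centre, and no verdict came back.

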